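# Click the enclosure's selector wheel to its mark and confirm

## Robot

A 7-joint arm with a two-finger parallel gripper is mounted at the origin on the work surface. World frame = base frame: x ahead of the robot, y to its left, z up, the work surface at z = 0. Lengths are in m, angles in rad, forces in N, time in s.
With the tool pointing down it reaches from about 0.4 to 0.875 m from the base axis. Payload 6.5 kg.
Tool frame: the origin (TCP) lies between the finger pads; the fingertips stand 11 mm ahead of it and the grasp point (between the pads) lies 8 mm behind it; z points along the fingers, y is the line along which they close (so a half turn about z gives the same grasp; the last joint's range is limited). The gripper opens to 88 mm and grips with 3 to 60 N. Pads are 18 mm wide; open, the fingers measure 123 mm over their backs; the gripper's body (75 mm by 187 mm) begins 45 mm behind the grasp point.
Start: joints at [-1.284, 0.536, -0.004, 1.538, 0.003, 1.067, -0.071], TCP at [0.225, 0.61, 0.25] pointing down, gripper open.
Joint ranges: [-2.7, 2.7], [-0.37, 2.16], [-1.27, 1.26], [0.24, 2.4], [-1.31, 4.45], [0.19, 1.91], [-2.76, 2.76]. Speed limits (rad/s): [2.39, 2.39, 3.14, 3.14, 3.14, 3.14, 3.14].

## Interface

Orientations are given as a 3x3 rotation matrix whose columns are the frame's x, y, z axes.
In Python, from cell import monitor, optics, arm gives the robot as it stands.
- The arm moves only by the tool apply_moves, never from a script. Its argument "targets" is text: rows parted by semicolons, each of 7 numbers parted by spaces: the shift along the world's x, y, z in units of 40 mm (1.0 is 40 mm), then the turn, a rotation vector about the world's x, y, z in units of 5 degrees (1.0 is 5 degrees), then the finger opening in mm, from 0 to 88.1. In form: dx dy dz rx ry rz jaw; .... A call has 1 to 5 rows; each row shifts and turns the commanded pose from where the row before left it; what a row does not reach is not made up. A row lasts 1/12 s, in which the tool goes at most 41.7 mm and 7.16 degrees, less where a joint would pass 70% of its speed; a pose out of reach is approached as far as the arm can. A call is refused whole if a number of a shift passes 1 or a number of a turn 1, either way. A call with a gripper value outside its range is refused whole. The fingers move at their own pace and stop on an object; "grip_force" is the grip in N (left out, the last holds). Time passes only in rows, so rows that do not move let the fingers close. It gives the time, the measured TCP pose, the force, the opening and the grip force at its end, in the units of the state.
- monitor.get_obs(): the state, without advancing time (a new reading comes with each control period).
- optics.snapshot(name): name is "scene" or "side" or "wrist"; returns a dict with "pixels" (384x512x3 uint8, red, green, blue), "fx", "fy", "cx", "cy" (pixels), "rvec" (rotation vector, rad) and "tvec" (3), from world to camera coordinates, as OpenCV has them; the wrist camera has in their place "T_tool_cam" (4x4, takes a point from camera to tool coordinates, whose origin is the TCP and whose axes are the flange's). Camera axes: x right, y down, z forward; pixel columns grow to the right and rows downward; lengths in m; the calibration is good to about 2 mm. A picture is of the moment at which its call begins: read the wrist's pose just before it. There is no depth.
- arm.close_job(): hands the job in; it is judged then, once.
The state is a dict: "time_s": time; "qpos": joint angles; "joint_vel": joint speeds; "joint_efforts": joint torques, N m; "tool_pos": TCP position; "orientation": TCP orientation; "wrist_force": force on the tool from outside, world axes, zero at the start; "ft_torque": the same for the moment, N m; "finger_gap": finger opening in m; "gripper_force": force on a finger pad.
Only numpy, scipy, OpenCV 4.12 (cv2) and the standard library are available. Lean on these libraries where they do the work, as an engineer would, in place of code of your own. Each camera call takes 0.05 s, during which the arm holds its last target. There are 200 camera calls.

## Task

Set the selector on top of the silver drive enclosure: with a fingertip, flick the edge of the toothed thumbwheel anticlockwise (seen from above), as many clicks as it takes, until the tooth with the raised metal rib points at the small fixed post behind the wheel, without clicking past it. Then press the round key beside the wheel fully down and let it come back up. Only touch and push: lift nothing, and leave the enclosure, the three drives and the pen holder where they stand.

Things in the scene. Friction and masses are not known exactly. Their poses are not given: they have to be found in the camera images.
- enclosure: Silver box 160 (x) by 210 (y) by 100 mm (z), 5.6 kg, loose on a thin anti-slip pad on a low steel shelf (shelf top 50 mm above the desk). Origin: centre of its underside; z up; front with latch faces -x. Its flat top carries wheel, post and key. Drives lie on its -y side, the pen holder stands on its +y side, each over 35 mm off. Do not slide it over 20 mm or lift it.
- wheel_hub (a point): Wheel axis, at the wheel's top face: (-28, 45, 118) mm in the enclosure's frame; x axis along the ribbed tooth. The black wheel turns about z, is 16 mm thick (2 to 18 mm above the enclosure's top); hub radius 28 mm, six radial teeth 60 degrees apart, 5 mm thick, out to radius 48 mm, gaps open from above and outside. Its front teeth overhang the enclosure's front edge.
- rib_tip (a point): Outer end of the aluminium rib on top of one tooth, at radius 47 mm, level with the wheel's top face. The rib is 5 mm wide, stands 3 mm above that face and runs out from the hub.
- wheel (a joint): Wheel angle (rad), growing anticlockwise from above; 0 when the rib points at the post (enclosure's +x). Sprung rests (clicks) every 1.047 rad; a tooth then points along the enclosure's -x. Starts at rest 1, 2 or 3 clicks short: -1.047, -2.094 or -3.142. Pushed past half-way it falls into the next rest, else back; 2 to 3 N at a tooth's end does it. Stops at -3.75 and 1.3.
- post_top (a point): Top of the fixed dark steel post, 10 mm across and 18 mm high, on the enclosure's top behind the wheel, at (34, 45, 118) mm in the enclosure's frame.
- key_top (a point): Centre of the top of the grey round key (26 mm across) in its low metal housing, at (-25, -68, 122) mm in the enclosure's frame; it moves with the key.
- key (a joint): How far the key is pressed (m): 0 up, 0.006 fully down against a spring of about 5 N; it springs back when let go. It counts as pressed from 0.0045. Pressing it before the wheel is on its mark fails.
- drive0: Orange portable drive, 62 by 85 by 16 mm, 140 g, lying loose, number 1 of a row of three (front to back) at the enclosure's -y side. Origin: centre of its underside. Leave alone.
- drive1: Orange portable drive, 62 by 85 by 16 mm, 140 g, lying loose, number 2 of a row of three (front to back) at the enclosure's -y side. Origin: centre of its underside. Leave alone.
- drive2: Orange portable drive, 62 by 85 by 16 mm, 140 g, lying loose, number 3 of a row of three (front to back) at the enclosure's -y side. Origin: centre of its underside. Leave alone.
- pen_holder: Glass pen holder, 72 mm across and 95 mm high, with two pens fixed in it that stand out to about 155 mm, loose, 300 g. Origin: centre of its underside. Leave alone.

How it is judged:
On the way, in this order (a step that is already met when the one before it is completed fails the run):
1. the wheel rests with its ribbed tooth at the post, the key still up (value of joint wheel between -0.15 and 0.15 rad and value of joint key below 0.002 m), for 0.2 s.
2. the key is pressed fully down with the wheel on its mark (value of joint wheel between -0.15 and 0.15 rad and value of joint key above 0.0045 m), for 0.02 s.
At the end, for the whole second after the job is handed in: The wheel is at rest on its mark (within 0.15 rad of 0), the key is up again (within 1.5 mm), and the enclosure, drives and pen holder stand within 20 mm of where they were (value of joint wheel between -0.15 and 0.15 rad and velocity of joint wheel between -0.1 and 0.1 rad/s and value of joint key below 0.0015 m and linear speed of enclosure below 0.01 m/s and distance of each of drive0, drive1, drive2, pen_holder, enclosure from where it was at the start of the episode below 0.02 m); the robot touches nothing.
It fails at once if the wheel is clicked past its mark (half a click or more) (value of joint wheel above 0.52 rad).
It fails at once if the key is pressed before the wheel is on its mark (value of joint key above 0.0045 m and value of joint wheel below -0.3 rad).
It fails at once if the enclosure is shifted by over 20 mm, lifted by over 10 mm, or tipped (distance of enclosure from where it was at the start of the episode above 0.02 m or height (world z) of enclosure above 0.064 m or angle between enclosure's own z axis and vertical above 0.1 rad).
It fails at once if a drive or the pen holder is shifted by over 20 mm, lifted by over 10 mm, or tipped (distance of any of drive0, drive1, drive2, pen_holder from where it was at the start of the episode above 0.02 m or angle between any of drive0, drive1, drive2, pen_holder's own z axis and vertical above 0.3 rad or height (world z) of any of drive0, drive1, drive2, pen_holder above 0.06 m).
It also fails if it takes over 58 s, if anything falls off the work surface, if the arm or the gripper's body presses on something with over 40 N, if the wrist force passes 120 N, or if a joint passes its speed limit or range.

## Working session

There is one attempt and no reset: what is moved stays moved. The work goes in short steps, Python scripts to look and compute and a tool call to move; the robot and the scene stay as the last step left them, time stands still between calls to the robot, and variables do not carry over. Pictures are saved under pics/ and viewed, at most 10 in all, crops included, and the job is handed in when it is done.

Besides the shell and the picture viewer there is one more tool, called as name(argument=value, ...) on one line, values as JSON. apply_moves: Moves the arm, as the interface text tells. Its arguments: {"type":"object","properties":{"targets":{"type":"string"},"grip_force":{"type":"number"}},"required":["targets"]}

```bash
mkdir -p pics; python3 - <<'E'
from cell import monitor, optics, arm
import cv2,numpy as np,pickle
o=monitor.get_obs();print(o['time_s'],o['tool_pos'],o['orientation'],o['wrist_force'],o['finger_gap'])
for n in("scene","side"):
    s=optics.snapshot(n);cv2.imwrite(f"pics/{n}0.png",cv2.cvtColor(s['pixels'],cv2.COLOR_RGB2BGR));pickle.dump(s,open(n+'.pkl','wb'))
    print(n,s['fx'],s['cx'],s['cy'],s['rvec'],s['tvec'])
E
```

```text
0.0 [0.22439397 0.60943451 0.24886923] [[-9.38443154e-01  3.45433370e-01 -4.83583952e-04]
 [ 3.45433695e-01  9.38441793e-01 -1.60137478e-03]
 [-9.93528977e-05 -1.66984539e-03 -9.99998601e-01]] [-0.96430397  1.2333155   0.71543546] 0.0879997087033628
scene 412.1024202061694 252.65291544596766 192.60318684740747 [ 1.52296723  2.33059315 -0.60960307] [ 0.18509383 -0.42079812  1.27022531]
side 446.4691339543328 257.8276445803633 186.65546821975877 [ 0.15698051 -2.69031673  1.54822522] [0.59086481 0.1398689  1.06612049]
```

View pics/scene0.png

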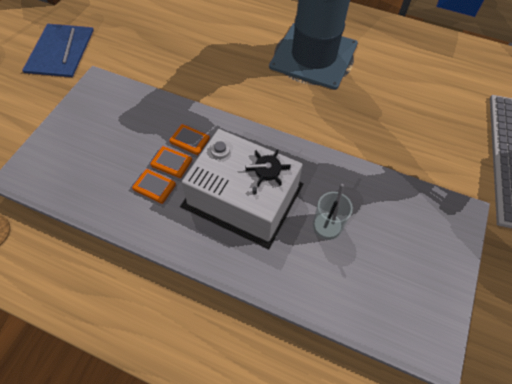

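View pics/side0.png

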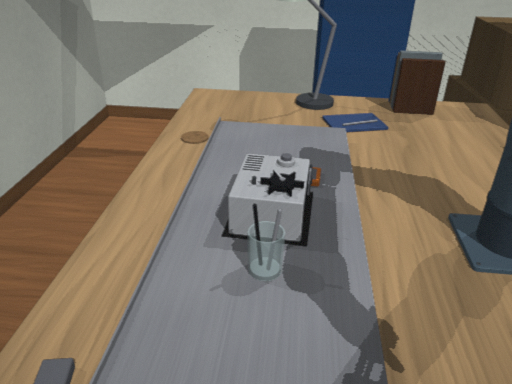

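The scene picture shows the enclosure (top centre about (245,175)), wheel at about (268,168), key (219,148), drives to the left and pen holder (333,210). I'll crop it larger.

```bash
python3 - <<'E'
import cv2
a=cv2.imread('pics/scene0.png')[120:250,175:315];cv2.imwrite('pics/c1.png',cv2.resize(a,None,fx=4.4,fy=4.4,interpolation=cv2.INTER_CUBIC))
E
```

```text
(no output)
```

View pics/c1.png

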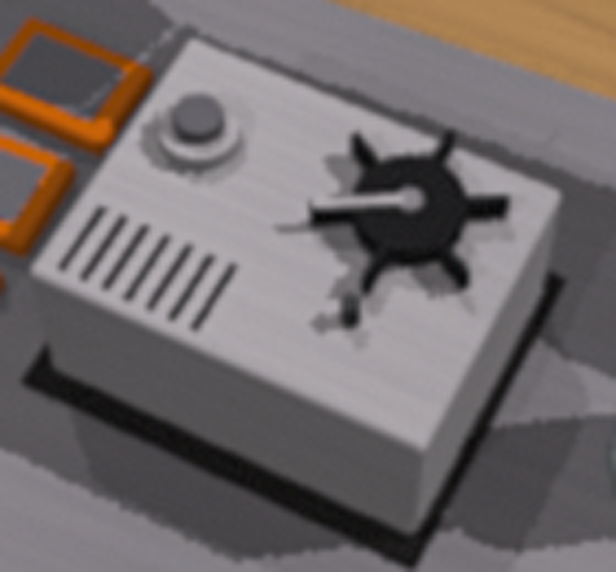

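Rib points at crop (315,205) from the hub (412,197), and the post is at (350,312). Anticlockwise the rib looks one click short. Next I'll fit the enclosure pose.

```bash
cat >h.py <<'E'
import cv2,numpy as np,pickle
from scipy.optimize import least_squares
def fit(s,P,px,zb=0.05):
    K=np.array([[s['fx'],0,s['cx']],[0,s['fy'],s['cy']],[0,0,1]])
    P=np.array(P,float)/1000;px=np.array(px,float)
    def w(p):
        c,t=np.cos(p[2]),np.sin(p[2]);return np.c_[p[0]+c*P[:,0]-t*P[:,1],p[1]+t*P[:,0]+c*P[:,1],P[:,2]+p[3]]
    def r(p): return np.r_[(cv2.projectPoints(w(p),s['rvec'],s['tvec'],K,None)[0][:,0]-px).ravel(),(p[3]-zb)*1000]
    b=min((least_squares(r,[.5,.3,y,zb]) for y in np.arange(-3,3.2,.7)),key=lambda q:q.cost)
    return b.x,r(b.x),w(b.x)
E
python3 - <<'E'
from h import *
s=pickle.load(open('scene.pkl','rb'))
P=[(-80,-105,100),(-80,105,100),(80,105,100),(80,-105,100),(-28,45,121),(-25,-68,122),(34,45,118)]
c=np.array([(190,40),(560,192),(425,445),(35,270),(412,197),(199,108),(350,298)])/4.4+[175-.4,120-.4]
x,r,w=fit(s,P,c);print(x,np.round(r,1));print(np.round(w,3))
E
```

```text
[ 0.55908843  0.01655299 -0.05366403  0.04968693] [ 0.2 -1.3  0.9 -1.   0.1  0.9 -1.5 -0.1 -0.3 -0.2  0.1  0.9  0.6  0.3
 -0.3]
[[ 0.474 -0.084  0.15 ]
 [ 0.485  0.126  0.15 ]
 [ 0.645  0.117  0.15 ]
 [ 0.633 -0.093  0.15 ]
 [ 0.534  0.063  0.171]
 [ 0.53  -0.05   0.172]
 [ 0.595  0.06   0.168]]
```

The fit is within about 1 px (~3 mm). The plan is to close the fingers and align tool y with enclosure x, which makes the finger block 18 mm tangentially. I'll then push the front (-x) tooth towards -y. First I move over the wheel for a wrist view.

apply_moves(targets="0.4 -0.85 0.2 0 0 -0.9 0; 0.4 -0.85 0.2 0 0 -0.9 0; 0.4 -0.85 0.2 0 0 -0.9 0; 0.4 -0.85 0.2 0 0 -0.9 0; 0.4 -0.85 0.2 0 0 -0.9 0", grip_force=10)

```text
time_s: 0.52
tool_pos: [0.3049, 0.438, 0.2897]
orientation: [[-0.732, 0.681, -0.0], [0.681, 0.732, -0.001], [-0.0, -0.001, -1.0]]
wrist_force: [0.2, -0.2, -0.1]
finger_gap: 0.0566
gripper_force: 0.0
```

apply_moves(targets="0.4 -0.85 0 0 0 -0.9 0; 0.4 -0.85 0 0 0 -0.9 0; 0.4 -0.85 0 0 0 -0.9 0; 0.4 -0.85 0 0 0 -0.9 0; 0.4 -0.85 0 0 0 -0.9 0")

```text
time_s: 0.93
tool_pos: [0.3848, 0.2681, 0.2896]
orientation: [[-0.416, 0.909, -0.0], [0.909, 0.416, -0.0], [0.0, -0.0, -1.0]]
wrist_force: [0.9, -0.8, -0.0]
finger_gap: 0.0236
gripper_force: 0.0
```

apply_moves(targets="0.4 -0.85 0 0 0 -0.9 0; 0.4 -0.85 0 0 0 -0.9 0; 0.4 -0.85 0 0 0 -0.9 0; 0.4 -0.85 0 0 0 -0.9 0; 0 0 0 0 0 -0.9 0")

```text
time_s: 1.35
tool_pos: [0.4509, 0.1265, 0.29]
orientation: [[-0.026, 1.0, 0.002], [1.0, 0.026, -0.003], [-0.003, 0.002, -1.0]]
wrist_force: [0.3, 0.7, -0.3]
finger_gap: 0.0004
gripper_force: 0.0
```

```bash
python3 - <<'E'
from cell import monitor, optics, arm
import cv2,pickle,numpy as np
o=monitor.get_obs();s=optics.snapshot("wrist");pickle.dump((o,s),open('w1.pkl','wb'))
print(o['time_s'],o['tool_pos'],o['orientation'].round(3) if hasattr(o['orientation'],'round') else o['orientation'],o['finger_gap'],o['qpos'],o['wrist_force'])
cv2.imwrite('pics/w1.png',cv2.cvtColor(s['pixels'],cv2.COLOR_RGB2BGR));print(s['T_tool_cam'])
E
```

```text
1.35 [0.45094268 0.126534   0.28999121] [[-0.026  1.     0.002]
 [ 1.     0.026 -0.003]
 [-0.003  0.002 -1.   ]] 0.000353468851977309 [-0.76152893  0.17868986  0.44315946  1.97727125 -0.08704802  1.00358572
 -0.25156681] [ 0.25887143  0.6786952  -0.34016486]
[[-7.72157157e-04 -9.52038472e-01 -3.05977370e-01  7.84638162e-02]
 [ 9.99999700e-01 -7.15148562e-04 -2.98414165e-04 -5.02446507e-04]
 [ 6.52824897e-05 -3.05977508e-01  9.52038739e-01 -1.35079204e-01]
 [ 0.00000000e+00  0.00000000e+00  0.00000000e+00  1.00000000e+00]]
```

View pics/w1.png

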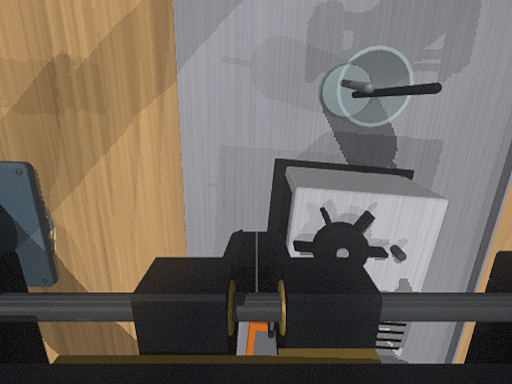

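The wrist view shows the hub at about (342,253), the post top at about (394,247), and the enclosure's +y top edge from (290,188) to (447,197). I compare these with predictions from the fit.

```bash
python3 - <<'E'
from h import *
o,s=pickle.load(open('w1.pkl','rb'))
T=np.eye(4);T[:3,:3]=o['orientation'];T[:3,3]=o['tool_pos'];C=np.linalg.inv(T@s['T_tool_cam'])
s['rvec']=cv2.Rodrigues(C[:3,:3])[0];s['tvec']=C[:3,3]
P=[(-80,105,100),(80,105,100),(-28,45,118),(34,45,118)]
x,r,w=fit(s,P,[(290,188),(447,197),(342,253),(396,250)]);print(x,r.round(1))
K=np.array([[s['fx'],0,s['cx']],[0,s['fy'],s['cy']],[0,0,1]])
c,t=np.cos(-.0537),np.sin(-.0537);Q=np.array(P)/1000.;w=np.c_[.559+c*Q[:,0]-t*Q[:,1],.0166+t*Q[:,0]+c*Q[:,1],Q[:,2]+.05]
print(cv2.projectPoints(w,s['rvec'],s['tvec'],K,None)[0][:,0].round(0))
a=cv2.imread('pics/w1.png')[160:290,265:455];cv2.imwrite('pics/w1c.png',cv2.resize(a,None,fx=4,fy=4,interpolation=2))
E
```

```text
[ 0.56429648  0.01425391 -0.02037674  0.0495009 ] [ 1.2  0.2 -0.7 -2.  -3.1 -1.7  2.6  3.7 -0.5]
[[290. 184.]
 [445. 195.]
 [336. 249.]
 [395. 253.]]
```

View pics/w1c.png

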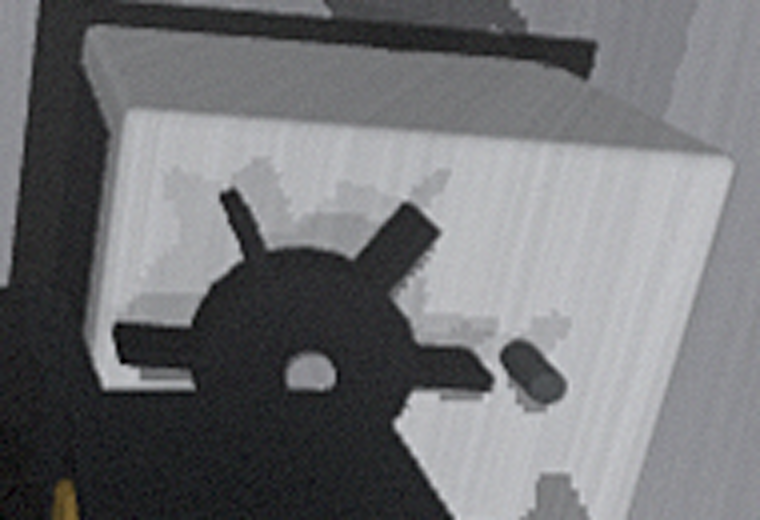

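```bash
python3 - <<'E'
from h import *
o,s=pickle.load(open('w1.pkl','rb'))
T=np.eye(4);T[:3,:3]=o['orientation'];T[:3,3]=o['tool_pos'];C=np.linalg.inv(T@s['T_tool_cam'])
s['rvec']=cv2.Rodrigues(C[:3,:3])[0];s['tvec']=C[:3,3]
P=[(-80,105,100),(80,105,100),(-28,45,119),(34,45,118)]
x,r,w=fit(s,P,[(295.5,187.5),(447.3,199.5),(342.5,252.5),(401.5,256)]);print(x,r.round(1));print(w)
E
```

```text
[ 0.56552779  0.01242778 -0.04959974  0.04939232] [ 0.   0.4  2.  -0.6 -1.   0.2 -1.   0.1 -0.6]
[[0.49083201 0.121265   0.14939232]
 [0.65063524 0.1133323  0.14939232]
 [0.53979329 0.05876066 0.16839232]
 [0.60171705 0.05568674 0.16739232]]
```

Pose from the wrist view: hub ≈ (0.539, 0.059), yaw -0.05. The rib is one click short. I go above the front gap on the +y side of the front tooth, then lower to just above the wheel.

apply_moves(targets="0.44 -0.6 0 0 0 -0.44 0; 0.44 -0.6 0 0 0 -0.44 0; 0 0 -0.8 0 0 0 0; 0 0 -0.8 0 0 0 0; 0 0 -0.5 0 0 0 0")

```text
time_s: 1.82
tool_pos: [0.4824, 0.0865, 0.2032]
orientation: [[0.034, 0.999, -0.003], [0.999, -0.034, -0.0], [-0.001, -0.003, -1.0]]
wrist_force: [-0.6, -0.3, -0.1]
finger_gap: -0.0
gripper_force: 0.0
```

apply_moves(targets="0 0 0 0 0 0 0; 0 0 0 0 0 0 0")

```text
time_s: 1.98
tool_pos: [0.483, 0.0866, 0.2052]
orientation: [[0.035, 0.999, -0.002], [0.999, -0.035, -0.001], [-0.001, -0.002, -1.0]]
wrist_force: [0.6, 0.6, 0.0]
finger_gap: 0.0007
gripper_force: 0.0
```

```bash
python3 - <<'E'
from cell import monitor, optics, arm
import cv2
s=optics.snapshot("side")['pixels'][140:260,200:340];t=optics.snapshot("scene")['pixels'][100:250,170:330]
f=lambda a:cv2.resize(a[:120,:140],None,fx=2.8,fy=3.5,interpolation=2)
import numpy as np
cv2.imwrite('pics/p2.png',cv2.cvtColor(np.hstack([f(s),f(t)]),cv2.COLOR_RGB2BGR))
E
```

```text
(no output)
```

View pics/p2.png

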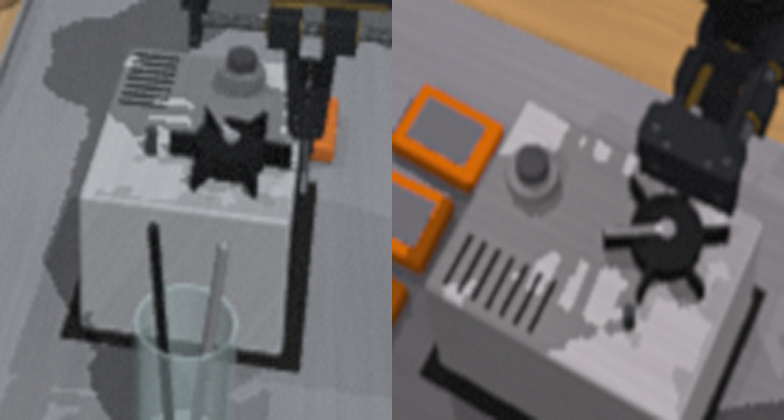

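Left half (side view) shows the fingers beside the front tooth near the front edge. Right half (scene view) shows the rib unchanged. I lower into the gap.

apply_moves(targets="0.08 -0.2 0 0 0 0 0; 0 0 -0.3 0 0 0 0; 0 0 -0.3 0 0 0 0; 0 0 -0.3 0 0 0 0; 0 0 0 0 0 0 0")

```text
time_s: 2.5
tool_pos: [0.4868, 0.0776, 0.1693]
orientation: [[0.037, 0.999, -0.001], [0.999, -0.037, -0.0], [-0.0, -0.001, -1.0]]
wrist_force: [-0.9, 0.6, -0.3]
finger_gap: 0.0005
gripper_force: 0.1
```

apply_moves(targets="0 -0.12 0 0 0 0 0; 0 -0.12 0 0 0 0 0; 0 -0.12 0 0 0 0 0; 0 -0.12 0 0 0 0 0")

```text
time_s: 2.83
tool_pos: [0.4879, 0.0585, 0.1707]
orientation: [[0.037, 0.999, 0.002], [0.999, -0.037, 0.001], [0.001, 0.002, -1.0]]
wrist_force: [1.4, 1.0, -0.2]
finger_gap: 0.0006
gripper_force: 0.5
```

apply_moves(targets="-0.02 -0.1 0 0 0 0 0; 0 -0.1 0 0 0 0 0")

```text
time_s: 3.0
tool_pos: [0.4862, 0.0495, 0.17]
orientation: [[0.038, 0.999, 0.0], [0.999, -0.038, -0.0], [-0.0, 0.0, -1.0]]
wrist_force: [-0.3, -0.3, 0.4]
finger_gap: 0.0005
gripper_force: 0.0
```

```bash
cat > v.py <<'E'
import cv2,sys,numpy as np
from cell import optics
s=optics.snapshot("side")['pixels'][140:220,220:340];t=optics.snapshot("scene")['pixels'][120:220,190:310]
f=lambda a:cv2.resize(a,(390,int(a.shape[0]*3.25)),interpolation=2)[:260]
cv2.imwrite(f'pics/{sys.argv[1]}.png',cv2.cvtColor(np.hstack([f(s),f(t)]),cv2.COLOR_RGB2BGR))
E
python3 v.py p3
```

```text
(no output)
```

View pics/p3.png

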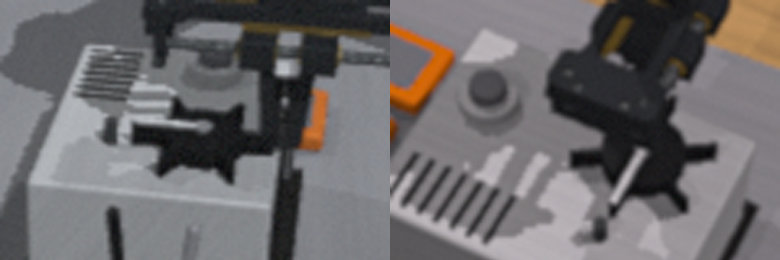

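The rib now points at the post, so the wheel has clicked. I withdraw outward, go up, then move over the key.

apply_moves(targets="-0.4 0.02 0 0 0 0 0; -0.4 0.02 0 0 0 0 0; 0 0 0.7 0 0 0 0; 0 0 0.5 0 0 0 0; 0 -0.5 0 0 0 0 0")

```text
time_s: 3.52
tool_pos: [0.4562, 0.0354, 0.2207]
orientation: [[0.032, 0.999, 0.005], [0.999, -0.032, 0.003], [0.003, 0.005, -1.0]]
wrist_force: [1.5, -0.0, 0.5]
finger_gap: 0.0004
gripper_force: 0.0
```

apply_moves(targets="0.4 -0.7 0 0 0 0 0; 0.8 -0.5 0 0 0 0 0; 0.8 -0.85 0 0 0 0 0; 0 0 0 0 0 0 0; 0 0 0 0 0 0 0")

```text
time_s: 3.93
tool_pos: [0.5315, -0.0484, 0.2175]
orientation: [[0.041, 0.999, 0.0], [0.999, -0.041, -0.002], [-0.002, 0.0, -1.0]]
wrist_force: [-0.7, 0.2, -0.3]
finger_gap: 0.0004
gripper_force: 0.0
```

```bash
python3 v.py p4
```

```text
(no output)
```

View pics/p4.png

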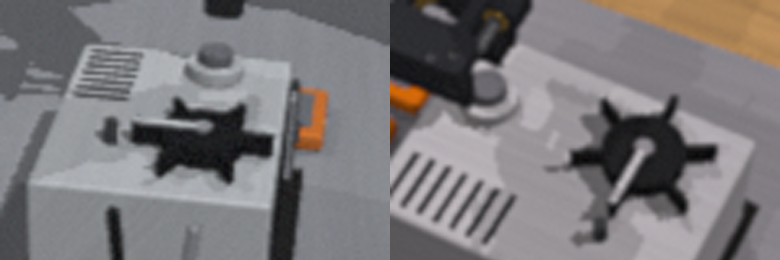

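The wheel rests on its mark with the rib in line with the post, and the key is free. I press the key.

apply_moves(targets="0.1 -0.1 0 0 0 0 0; 0 0 -0.4 0 0 0 0; 0 0 -0.38 0 0 0 0; 0 0 0 0 0 0 0; 0 0 0 0 0 0 0")

```text
time_s: 4.45
tool_pos: [0.534, -0.0491, 0.1865]
orientation: [[0.036, 0.999, -0.002], [0.999, -0.036, 0.001], [0.001, -0.002, -1.0]]
wrist_force: [-0.9, 1.1, 2.0]
finger_gap: 0.0006
gripper_force: 0.9
```

apply_moves(targets="0 0 -0.07 0 0 0 0; 0 0 -0.05 0 0 0 0; 0 0 0 0 0 0 0")

```text
time_s: 4.7
tool_pos: [0.5349, -0.0495, 0.1821]
orientation: [[0.036, 0.999, 0.0], [0.999, -0.036, 0.001], [0.001, 0.0, -1.0]]
wrist_force: [-2.0, 1.1, 5.3]
finger_gap: 0.0004
gripper_force: 2.2
```

apply_moves(targets="0 0 -0.05 0 0 0 0; 0 0 0 0 0 0 0")

```text
time_s: 4.87
tool_pos: [0.535, -0.0495, 0.1813]
orientation: [[0.037, 0.999, 0.0], [0.999, -0.037, 0.002], [0.002, 0.0, -1.0]]
wrist_force: [-6.0, 1.8, 15.0]
finger_gap: 0.0006
gripper_force: 7.6
```

apply_moves(targets="0 0 -0.06 0 0 0 0; 0 0 0 0 0 0 0")

```text
time_s: 5.03
tool_pos: [0.5351, -0.0496, 0.1809]
orientation: [[0.037, 0.999, 0.001], [0.999, -0.037, 0.003], [0.003, 0.0, -1.0]]
wrist_force: [-14.0, 4.1, 37.2]
finger_gap: 0.0007
gripper_force: 18.5
```

apply_moves(targets="0 0 -0.06 0 0 0 0; 0 0 0 0 0 0 0")

```text
time_s: 5.2
tool_pos: [0.5352, -0.0496, 0.1805]
orientation: [[0.037, 0.999, 0.001], [0.999, -0.037, 0.004], [0.004, 0.001, -1.0]]
wrist_force: [-20.7, 5.4, 59.0]
finger_gap: 0.0004
gripper_force: 29.3
```

Contact came at about 0.187 and the hard stop at 0.181. That is the full 6 mm travel, and it agrees with the enclosure underside at 0.054. I release.

apply_moves(targets="0 0 0.2 0 0 0 0; 0 0 0.4 0 0 0 0; 0 0 0.8 0 0 0 0; 0 0 0.8 0 0 0 0; 0 0 0.8 0 0 0 0")

```text
time_s: 5.62
tool_pos: [0.5345, -0.0504, 0.2963]
orientation: [[0.037, 0.999, 0.0], [0.999, -0.037, -0.001], [-0.001, 0.0, -1.0]]
wrist_force: [0.7, 0.5, -1.0]
finger_gap: 0.0005
gripper_force: 0.0
```

apply_moves(targets="-0.5 0 0.2 0 0 0 0; -0.5 0 0 0 0 0 0; 0 0 0 0 0 0 0; 0 0 0 0 0 0 0; 0 0 0 0 0 0 0")

```text
time_s: 6.03
tool_pos: [0.4953, -0.0499, 0.303]
orientation: [[0.037, 0.999, 0.001], [0.999, -0.037, -0.0], [-0.0, 0.001, -1.0]]
wrist_force: [0.1, -0.2, 0.0]
finger_gap: 0.0007
gripper_force: 0.0
```

```bash
python3 v.py p5
```

```text
(no output)
```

View pics/p5.png

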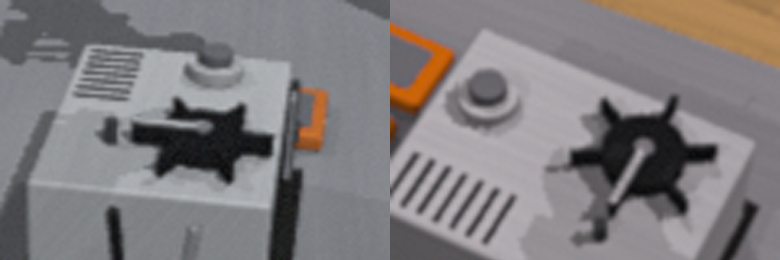

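The wheel is on its mark, the key is up again, the enclosure has not moved and the arm is clear.

```bash
python3 -c "
from cell import arm
print(arm.close_job())"
```

```text
the job is handed in; nothing more can be done
None
```

I flicked the wheel one click so the rib points at the post, pressed the key to its stop and let it come back up, then handed the job in with the arm clear; no verdict was returned.

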